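Rack and lock the clean scraper

ROBOT

A 6-joint arm with a two-finger parallel gripper is mounted at the origin on the work surface. World frame = base frame: x ahead of the robot, y to its left, z up, the work surface at z = 0. Lengths are in m, angles in rad, forces in N, time in s.
With the tool pointing down it reaches from about 0.325 to 0.925 m from the base axis. Payload 3.1 kg.
Tool frame: the origin (TCP) lies on the centre line of the jaws, within the pads' length; the fingertips stand 25 mm ahead of it and the grasp point (between the pads) lies 6 mm ahead of it; z points along the fingers, y is the line along which they close (so a half turn about z gives the same grasp; the last joint's range is limited). The gripper opens to 85 mm and grips with 20 to 120 N. Pads are 22 mm wide; open, the fingers measure 114 mm over their backs; the gripper's body (76 mm by 85 mm) begins 54 mm behind the grasp point. The pads swing forward as they close: fully open they stand 13 mm farther back than shut.
Start: joints at [-1.411, 0.217, 1.613, -0, 1.311, -0.112], TCP at [0.168, -0.602, 0.256] pointing down, gripper open.
Joint ranges: [-2.75, 2.75], [-0.78, 2.1], [0.31, 2.55], [-1.13, 4.27], [0.13, 2.63], [-2.58, 2.58]. Speed limits (rad/s): [2.79, 2.79, 3.14, 3.14, 3.14, 3.14].

INTERFACE

Orientations are given as a unit quaternion [x, y, z, w].
In Python, from rig import ctrl gives the robot as it stands. The module is installed in compiled form; this text tells all that it offers.
- The arm moves only by the tool move_arm, never from a script. Its argument "plan" is a list that holds one entry, the list of rows, each a list of 7 numbers: the finger opening in mm, from 0 to 85.4, then the shift along the tool's x, y, z in mm, then the turn, a rotation vector about the tool's x, y, z in rad. In form: [[[hand, tx, ty, tz, ax, ay, az], ...]]. A call has 1 to 10 rows; each row is the pose to reach, as a shift and turn from the pose commanded when the call began, along the tool's axes at that moment; what a row does not reach only later rows make up. A row lasts 1/8 s, in which the tool goes at most 62.5 mm and 10.7 degrees, less where a joint would pass 70% of its speed; a pose out of reach is approached as far as the arm can. A call with a gripper value outside its range is refused whole. The fingers move at their own pace and stop on an object; "force" is the grip in N (left out, the last holds). Time passes only in rows, so rows that repeat a pose let the fingers close. It gives the time, the measured TCP pose, the force, the opening and the grip force at its end, in the units of the state.
- ctrl.read_state(): the state, without advancing time (a new reading comes with each control period).
- ctrl.capture(name): name is "scene" or "top" or "wrist"; returns (picture, depth): 400x640x3 uint8, red, green, blue; 400x640 float32, m along the optical axis (not along the pixel's ray), 0 where there is no reading.
- ctrl.camera_model(name): a dict with "camera_matrix" (3x3 intrinsics, pixels), "T" (4x4, takes a point from camera to world coordinates). Camera axes: x right, y up, looking along -z (the intrinsics and any distortion apply to the point x, -y, -z); pixel columns grow to the right and rows downward; lengths in m; the calibration is good to about 2 mm. A picture is of the moment at which its call begins: read the wrist's pose just before it. camera_model takes no time and is no camera call; for the wrist camera it gives the pose at the moment of the call.
- ctrl.close_job(): hands the job in; it is judged then, once.
The state is a dict: "time": time; "q": joint angles; "joint_vel": joint speeds; "joint_torque": joint torques, N m; "tool_pos": TCP position; "tool_rot": TCP orientation; "force": force on the tool from outside, world axes, zero at the start; "torque": the same for the moment, N m; "grip_width": finger opening in m; "grip_force": force on a finger pad.
Only numpy, scipy, OpenCV 4.12 (cv2) and the standard library are available. Lean on these libraries where they do the work, as an engineer would, in place of code of your own. Each camera call takes 0.05 s, during which the arm holds its last target. There are 200 camera calls.

TASK

Take the clean blue-handled scraper out of the grey drying stand and slide it, blade down, into the empty slot of the wooden block (the one with the blue tab) until it is fully home, without dropping it. Then turn the red knob on the block clockwise to its stop, so that the steel bar locks the tools in. Leave every other tool and object where it stands.

Things in the scene. Friction and masses are not known exactly. Their poses are not given: they have to be found in the camera images.
- scraper: Blue-handled scraper, 110 g, upright, blade down, in one slot of the stand. Steel blade 70 mm wide (x), 3 thick (y), 60 tall (z 0 to 60); dark ferrule 30 x 10 to z = 74; flat blue handle 28 (x) by 18 (y), z = 74 to 149. Origin: middle of the blade's lower edge; z points up the handle. Either face may face either way in the slot.
- free_slot: Blue tab (14 x 22 x 2 mm) on the wooden block beside its empty slot, at x = -50 mm. Origin: centre of that slot's mouth, level with the block's top (70 mm high); x along the slot, y across, z up. Slot 75 mm long, 6 wide, 58 deep, 3 mm chamfer round the mouth. A scraper fully home has its lower edge 58 mm below this origin.
- rack: Wooden block, fixed, 120 (x) by 300 (y, -105 to +195) by 70 mm high. Origin on the table below its middle slot. Slots along x at y = -64, 0, +64; two are taken. Knob axis at x = 0, y = 150. A steel bar at x = 48 to 58, height 76 to 82, has a tooth by each slot (x = 24 to 50, 10 to 24 mm to +y when open); the knob drives it 18 mm to -y, over the blades' shoulders, if they are home.
- lock (a joint): Red knob of the locking bar, rad: 0 fully open, grows as it turns clockwise seen from above, end stop (locked) at 1.4. It stays where it is left.
- lock_grip (a point): Point on the knob's vertical axis at the height to grip, 107 mm above the table. The red grip is an upright bar 46 x 14 mm, from 82 to 114 mm high, lying along the block's x when the joint is 0 and turning with the knob; below it a disc 48 mm across.
- stand: Grey plastic drying stand, fixed, 96 (x) by 130 (y) by 40 mm high. Origin on the table under its centre. Two slots along x at y = -33 and +33, 75 x 5 mm and 32 mm deep (floor 8 mm above the table).
- yellow_tool: Yellow-handled scraper: same shape as the blue scraper (blade 70 x 3 x 60, then ferrule, then handle 28 x 18 to height 149 mm), in the stand's other slot. Origin and axes as for the blue scraper. Leave it alone.
- red_tool: Red-handled scraper: same shape as the blue scraper (blade 70 x 3 x 60, then ferrule, then handle 28 x 18 to height 149 mm), home in a slot of the block. Origin and axes as for the blue scraper. Leave it alone.
- wood_tool: Brown wood-handled scraper: same shape as the blue scraper (blade 70 x 3 x 60, then ferrule, then handle 28 x 18 to height 149 mm), home in a slot of the block. Origin and axes as for the blue scraper. Leave it alone.
- bottle: Amber bottle, 56 mm across, 165 mm tall, loose, on the robot's side of the block. Origin: centre of its underside.
- jar: Terracotta-coloured jar with a white cap, 68 mm across, 90 mm tall, loose, beyond the stand. Origin: centre of its underside.
- tape: Roll of yellow tape lying flat, 90 mm across, 24 mm high, loose, beyond the block. Origin: centre of its underside.
- bark_a: Loose brown bark piece, 85 x 45 x about 30 mm high, on the robot's side of the knob. Origin: centre of its underside.
- bark_b: Loose dark bark piece, 70 x 50 x about 30 mm high, beyond and right of the block. Origin: centre of its underside.

How it is judged:
By the outcome, as a careful person would: the job done as asked, in the order asked, and still so for the second after the job is handed in, with the robot touching nothing.
It also fails if it takes over 51 s, if anything falls off the work surface, if the arm or the gripper's body presses on something with over 40 N, if the wrist force passes 120 N, or if a joint passes its speed limit or range.

## Working session

There is one attempt and no reset: what is moved stays moved. The work goes in short steps, Python scripts to look and compute and a tool call to move; the robot and the scene stay as the last step left them, time stands still between calls to the robot, and variables do not carry over. Pictures are saved under pics/ and viewed, at most 10 in all, crops included, and the job is handed in when it is done.

Besides the shell and the picture viewer there is one more tool, called after "Call:" as a command line: name --argument value ..., lists and objects as JSON in quotes. move_arm: Moves the arm, as the interface text tells. Its arguments: {"type":"object","properties":{"plan":{"type":"array"},"force":{"type":"number"}},"required":["plan"]}

```bash
mkdir -p pics
cat > h.py <<'E'
import numpy as np, cv2
from rig import ctrl
from scipy.spatial.transform import Rotation as R
def snap(n,f):
    M=ctrl.camera_model(n); p,d=ctrl.capture(n); cv2.imwrite('pics/'+f+'.png',p[:,:,::-1]); np.savez('pics/'+f+'.npz',p=p,d=d,K=M['camera_matrix'],T=M['T']); return p,d,M
def pts(d,M):
    K=np.array(M['camera_matrix']);T=np.array(M['T']);v,u=np.mgrid[:d.shape[0],:d.shape[1]]
    c=np.stack([(u-K[0,2])/K[0,0]*d,-(v-K[1,2])/K[1,1]*d,-d],-1)
    return c@T[:3,:3].T+T[:3,3]
E
python3 - <<'E'
from h import *
for n in ('scene','top'):
    p,d,M=snap(n,n+'0'); print(n,{k:np.round(v,3).tolist() for k,v in M.items()}, (d>0).mean())
s=ctrl.read_state(); print({k:np.round(v,3).tolist() for k,v in s.items()})
E
```

```text
scene {'camera_matrix': [[464.205, 0.0, 307.205], [0.0, 464.205, 195.037], [0.0, 0.0, 1.0]], 'T': [[0.119, -0.605, 0.787, 1.469], [0.993, 0.054, -0.108, -0.162], [0.023, 0.794, 0.607, 0.765], [0.0, 0.0, 0.0, 1.0]]} 0.99592578125
top {'camera_matrix': [[479.267, 0.0, 320.045], [0.0, 479.267, 204.819], [0.0, 0.0, 1.0]], 'T': [[0.026, 0.984, -0.177, 0.411], [-1.0, 0.023, -0.019, -0.049], [-0.015, 0.177, 0.984, 1.043], [0.0, 0.0, 0.0, 1.0]]} 0.9959765625
{'time': 0.1, 'q': [-1.411, 0.218, 1.615, -0.0, 1.311, -0.112], 'joint_vel': [0.001, -0.001, -0.003, 0.0, -0.0, -0.001], 'joint_torque': [0.001, -39.808, -30.497, -0.0, 0.004, 0.0], 'tool_pos': [0.168, -0.601, 0.255], 'tool_rot': [0.991, 0.135, -0.0, -0.001], 'force': [-0.053, 0.218, 0.409], 'torque': [0.023, 0.016, -0.004], 'grip_force': 0.0, 'grip_width': 0.086}
```

View pics/top0.png

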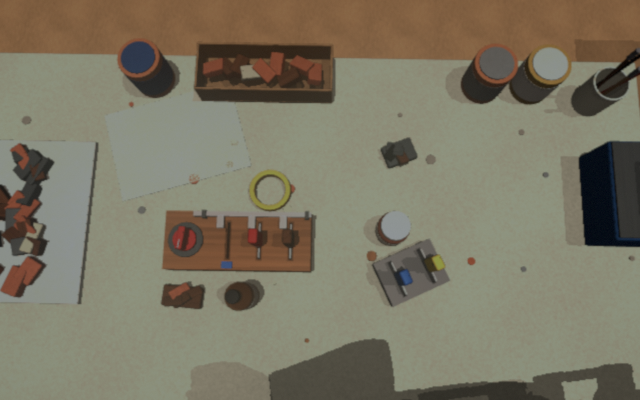

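View pics/scene0.png

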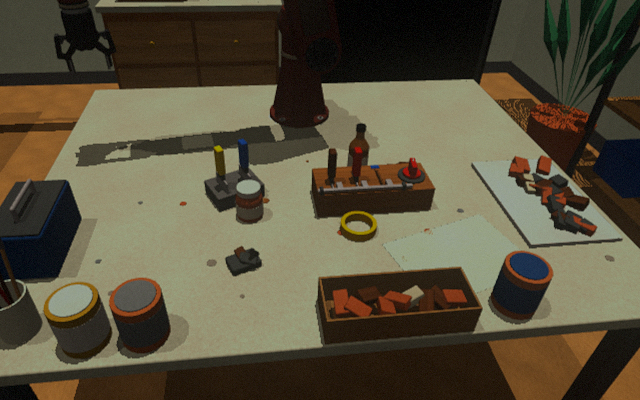

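The top view shows blue handle (405,275), yellow (436,262), red (254,238), wood (289,236), empty slot (228,240) with blue tab at (226,265), knob (184,239), and bottle (240,296). The scene view confirms the layout.

```bash
cat >> h.py <<'E'
HUE={'blue':(105,130),'yellow':(22,35),'red':(0,6)}
def mask(p,lo,hi,s=110,v=40):
    return cv2.inRange(cv2.cvtColor(p,cv2.COLOR_RGB2HSV),(lo,s,v),(hi,255,255))>0
def rect(P,m,z0,z1):
    Q=P[m&(P[...,2]>z0)&(P[...,2]<z1)]
    if len(Q)<5: return len(Q)
    (c,w,a)=cv2.minAreaRect((Q[:,:2]*1000).astype(np.float32)); return len(Q),np.round(c,1),np.round(w,1),round(a,1),np.round(np.median(Q,0)*1000,1),np.round(Q.max(0)*1000,1)
E
python3 - <<'E'
from h import *
z=np.load('pics/top0.npz');P=pts(z['d'],{'camera_matrix':z['K'],'T':z['T']});p=z['p']
reg=np.zeros(P.shape[:2],bool)
def box(u0,v0,u1,v1):
    r=reg.copy(); r[v0:v1,u0:u1]=1; return r
print('table z',np.median(P[100:140,330:380,2]))
print('blue',rect(P,mask(p,*HUE['blue'])&box(390,255,420,295),.12,.18))
print('yellow',rect(P,mask(p,*HUE['yellow'])&box(420,245,450,280),.12,.18))
print('red',rect(P,mask(p,0,8)&box(243,222,267,255),.12,.18))
print('wood',rect(P,box(275,222,305,255),.14,.18))
print('knob',rect(P,mask(p,0,8)&box(165,220,205,260),.1,.13))
print('tab',rect(P,mask(p,*HUE['blue'])&box(210,255,240,275),.05,.09))
print('block top',rect(P,box(155,200,320,280),.06,.075))
print('stand top',rect(P,box(365,235,455,310),.03,.045))
E
```

```text
table z 0.0013804931289930211
blue (122, array([ 440.3, -191.2]), array([24.7, 15.1]), 26.9, array([ 439.4, -190.6,  157.6]), array([ 452.1, -180. ,  162. ]))
yellow (173, array([ 468. , -250.9]), array([27.5, 15.9]), 24.0, array([ 467.9, -248.4,  157. ]), array([ 481. , -239.3,  161.4]))
red (170, array([508.6,  91.1]), array([27.1, 18.2]), 3.8, array([507.1,  90. , 161. ]), array([522.6, 100.8, 166.3]))
wood (149, array([509. ,  26.8]), array([26.3, 16.5]), 2.2, array([508.8,  26.9, 161.4]), array([522.4,  35.4, 165.4]))
knob (155, array([507.2, 241. ]), array([14.1, 43.7]), 84.3, array([507.9, 239.4, 114.5]), array([528.8, 249.6, 119.2]))
tab (49, array([458., 156.]), array([10.2, 16.8]), 1.1, array([457.1, 156.2,  73.2]), array([463.1, 164.4,  77.4]))
block top (6199, array([509.2, 137.2]), array([120.6, 301.7]), 0.6, array([495.7, 130.2,  71.1]), array([570.1, 288.3,  75. ]))
stand top (2330, array([ 477. , -212.4]), array([145.1, 131.1]), 25.5, array([ 452.6, -220. ,   41.2]), array([ 529.2, -143.8,   45. ]))
```

```bash
cat >> h.py <<'E'
def go(x,y,z,yaw):
    "shift (mm) and turn (rad) in tool axes to world target (mm) with the tool pointing straight down, tool x at yaw deg"
    s=ctrl.read_state(); r=R.from_quat(s['tool_rot']); t=np.array([x,y,z])-np.array(s['tool_pos'])*1000
    a=np.radians(yaw); g=R.from_matrix(np.array([[np.cos(a),np.sin(a),0],[np.sin(a),-np.cos(a),0],[0,0,-1]]))
    X=r.as_matrix()[:,0]; print('t',round(s['time'],2),'pos',np.round(np.array(s['tool_pos'])*1000,1),'yaw',round(np.degrees(np.arctan2(X[1],X[0])),2),'w',round(s['grip_width']*1000,1),'F',np.round(s['force'],1),'q6',round(s['q'][5],2))
    print('move',np.round(r.inv().apply(t),1),np.round((r.inv()*g).as_rotvec(),4))
E
python3 -c "
from h import *
go(440,-190.5,250,25)"
```

```text
t 0.1 pos [ 167.7 -601.3  255.1] yaw 15.57 w 85.6 F [-0.1  0.2  0.4] q6 -0.11
move [ 372.6 -322.6    5.9] [-0.0022 -0.0004 -0.1645]
```

Call:
move_arm --plan '[[[45, 372.6, -322.6, 6, -0.002, 0, -0.164], [45, 372.6, -322.6, 6, -0.002, 0, -0.164], [45, 372.6, -322.6, 6, -0.002, 0, -0.164], [45, 372.6, -322.6, 6, -0.002, 0, -0.164], [45, 372.6, -322.6, 6, -0.002, 0, -0.164], [45, 372.6, -322.6, 6, -0.002, 0, -0.164], [45, 372.6, -322.6, 6, -0.002, 0, -0.164], [45, 372.6, -322.6, 6, -0.002, 0, -0.164], [45, 372.6, -322.6, 6, -0.002, 0, -0.164], [45, 372.6, -322.6, 6, -0.002, 0, -0.164]]]'

```text
time: 1.35
tool_pos: [0.4397, -0.1913, 0.2499]
tool_rot: [0.976, 0.217, -0.0, 0.001]
force: [0.0, -0.4, -0.0]
grip_width: 0.0445
grip_force: 0.0
```

```bash
python3 -c "
from h import *
p,d,M=snap('wrist','w1'); P=pts(d,M)
m=mask(p,*HUE['blue']); print('blue',rect(P,m,.145,.175)); print('yel',rect(P,mask(p,*HUE['yellow']),.145,.175))
go(440,-190.5,250,25)"
```

```text
blue (196, array([ 435.6, -196.4]), array([18.1, 14.1]), 29.0, array([ 435.9, -196. ,  157.6]), array([ 446.9, -186.1,  159.2]))
yel (57, array([ 467.2, -252.6]), array([26.6, 18.1]), 25.1, array([ 467.6, -247.7,  155.6]), array([ 481. , -240.9,  158.4]))
t 1.4 pos [ 439.6 -191.9  250. ] yaw 24.93 w 45.2 F [-0.5 -0.7  0.1] q6 0.58
move [ 1.  -1.1 -0. ] [ 0.0019  0.0011 -0.0012]
```

View pics/w1.png

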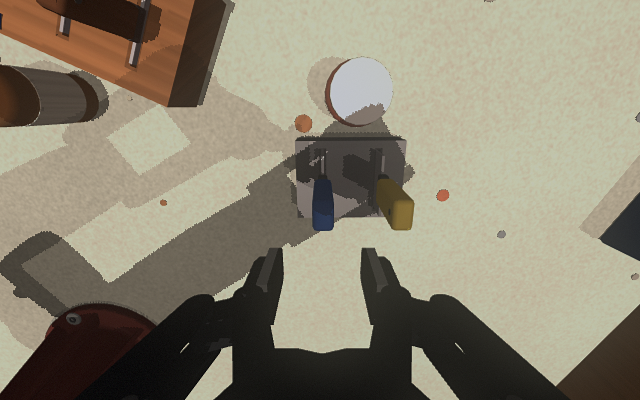

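The wrist view shows the blue handle (322,205) centred between the fingers (275 and 370), with the yellow handle (395,205) outside the right finger. Descend and grip.

Call:
move_arm --plan '[[[45, 0, -0.5, 40, 0, 0, 0], [45, 0, -0.5, 80, 0, 0, 0], [45, 0, -0.5, 105, 0, 0, 0], [45, 0, -0.5, 121, 0, 0, 0], [45, 0, -0.5, 121, 0, 0, 0], [5, 0, -0.5, 121, 0, 0, 0], [5, 0, -0.5, 121, 0, 0, 0], [5, 0, -0.5, 121, 0, 0, 0], [5, 0, -0.5, 121, 0, 0, 0], [5, 0, -0.5, 121, 0, 0, 0]]]' --force 60

```text
time: 2.65
tool_pos: [0.4411, -0.1917, 0.1309]
tool_rot: [0.976, 0.216, 0.001, 0.002]
force: [-1.0, -0.1, 6.0]
grip_width: 0.0173
grip_force: 59.2
```

```bash
python3 -c "
from h import *
go(439.6,-191.9,129,25)"
```

```text
t 2.65 pos [ 441.1 -191.7  130.9] yaw 24.98 w 17.3 F [-1.  -0.1  6. ] q6 0.58
move [-1.5 -0.5  1.9] [ 0.0047 -0.0013 -0.0003]
```

Call:
move_arm --plan '[[[5, 0, 0, -15, 0, 0, 0], [5, 0, 0, -35, 0, 0, 0], [5, 0, 0, -70, 0, 0, 0], [5, 0, 0, -115, 0, 0, 0], [5, 0, 0, -160, 0, 0, 0], [5, 0, 0, -180, 0, 0, 0], [5, 0, 0, -180, 0, 0, 0]]]'

```text
time: 3.52
tool_pos: [0.4405, -0.1909, 0.3117]
tool_rot: [0.976, 0.216, 0.002, 0.002]
force: [0.9, 0.2, -1.9]
grip_width: 0.0171
grip_force: 59.2
```

```bash
python3 -c "
from h import *
go(500,156,310,0.6)"
```

```text
t 3.52 pos [ 440.5 -190.9  311.7] yaw 24.98 w 17.1 F [ 0.9  0.2 -1.9] q6 0.58
move [ 200.4 -289.3    0.6] [ 0.0045 -0.0034  0.4254]
```

Call:
move_arm --plan '[[[5, 35, -50, 0, 0.004, -0.003, 0.07], [5, 70, -101, 0, 0.004, -0.003, 0.15], [5, 105, -152, 0, 0.004, -0.003, 0.24], [5, 140, -202, 0, 0.004, -0.003, 0.32], [5, 175, -253, 0, 0.004, -0.003, 0.39], [5, 195, -281, 0, 0.004, -0.003, 0.42], [5, 200.5, -289.5, 0, 0.004, -0.003, 0.426], [5, 200.5, -289.5, 0, 0.004, -0.003, 0.426], [5, 200.5, -289.5, 0, 0.004, -0.003, 0.426]]]'

```text
time: 4.65
tool_pos: [0.499, 0.1551, 0.308]
tool_rot: [1.0, 0.004, -0.002, -0.0]
force: [0.2, 0.4, -1.5]
grip_width: 0.0176
grip_force: 59.4
```

```bash
python3 -c "
from h import *
p,d,M=snap('wrist','w2'); P=pts(d,M)
snap('scene','s2');snap('top','t2')
m=mask(p,*HUE['blue'])
print('tab',rect(P,m,.06,.08)); print('red',rect(P,mask(p,0,8),.15,.175)); print('knob',rect(P,mask(p,0,8)&(P[...,1]>.2),.105,.125));print('block',rect(P,(P[...,0]>.42)&(P[...,0]<.6)&(P[...,1]<.3)&(P[...,1]>-.03),.06,.0735))
go(508.5,156,310,0.6)"
```

```text
tab (90, array([456.6, 154.3]), array([19.2, 11.9]), 89.7, array([456.8, 154.4,  72.8]), array([462.6, 163.9,  75.3]))
red (525, array([508.2,  90.8]), array([26.8, 18.4]), 0.9, array([509.6,  92.2, 161.2]), array([521.7, 100.1, 164.4]))
knob (482, array([506.4, 240.4]), array([14.2, 45.6]), 82.8, array([508.9, 238.6, 114.4]), array([529.2, 248.9, 116.6]))
block (14062, array([493.5, 135.5]), array([147.1, 300.7]), 0.5, array([509.6, 134. ,  70.7]), array([568.3, 286.3,  73.5]))
t 4.8 pos [499.4 155.2 308.7] yaw 0.46 w 17.4 F [ 0.1  0.3 -1.3] q6 1.73
move [ 9.1 -0.8 -1.3] [-0.0011  0.0031 -0.0025]
```

View pics/w2.png

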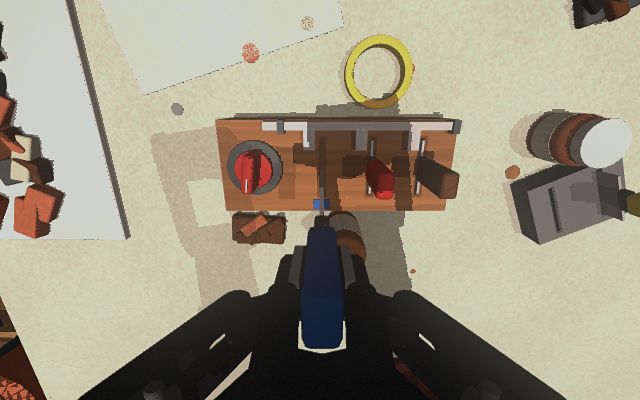

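The wrist view shows the slot at (321,140–205), with its tab at (321,203), lined up with the blade tip at (321,220). The red tool is at (380,180) and the knob at (253,168).

Run:
```python
from h import *
s=ctrl.read_state(); tp=np.array(s['tool_pos']); r=R.from_quat(s['tool_rot'])
def load(f):
    z=np.load(f'pics/{f}.npz');M={'camera_matrix':z['K'],'T':z['T']};return z['p'],z['d'],M,pts(z['d'],M)
def plane(uv,M,h):
    K,T=M['camera_matrix'],M['T'];uv=np.atleast_2d(uv);c=np.c_[(uv[:,0]-K[0,2])/K[0,0],-(uv[:,1]-K[1,2])/K[1,1],-np.ones(len(uv))]@T[:3,:3].T
    return T[:3,3]+c*((h-T[2,3])/c[:,2])[:,None]
p,d,M,P=load('w2'); g=p.sum(2).astype(int)
for v in range(128,212,8): print(v,g[v,310:334].tolist(),np.round(P[v,321]*1000).tolist())
for v in range(206,236,4): print(v,'handz',[ (int(u),*np.round(r.inv().apply(P[v,u]-tp)*1000,1)) for u in range(314,332,2) if P[v,u,2]>.15])
p,d,M,P=load('t0' if 0 else 'top0'); g=p.sum(2).astype(int)
for v in range(218,262,6):
    i=np.argmin(g[v,222:234])+222; w=np.clip(250-g[v,222:234],0,None); u=(w*np.arange(222,234)).sum()/max(w.sum(),1); print('top',v,g[v,222:234].tolist(),np.round(plane([u,v],M,.07)*1000,1).tolist())
```

```text
128 [300, 298, 318, 323, 302, 300, 298, 298, 302, 298, 301, 301, 300, 299, 299, 299, 301, 300, 298, 300, 304, 300, 301, 304] [557.0, 155.0, 82.0]
136 [296, 297, 301, 304, 274, 204, 200, 183, 190, 183, 183, 182, 182, 179, 173, 171, 194, 200, 202, 197, 198, 194, 201, 197] [547.0, 155.0, 71.0]
144 [283, 292, 294, 298, 276, 203, 203, 192, 195, 153, 157, 157, 161, 159, 170, 170, 196, 206, 204, 200, 199, 202, 201, 199] [529.0, 155.0, 11.0]
152 [176, 178, 182, 178, 180, 179, 175, 167, 170, 156, 156, 155, 155, 156, 152, 149, 171, 176, 179, 171, 176, 178, 171, 178] [517.0, 155.0, 13.0]
160 [184, 185, 187, 183, 182, 182, 186, 166, 169, 144, 157, 156, 155, 156, 149, 147, 171, 182, 180, 179, 177, 178, 174, 179] [505.0, 155.0, 13.0]
168 [352, 356, 356, 353, 359, 365, 195, 174, 177, 141, 156, 154, 156, 142, 155, 157, 182, 186, 190, 191, 187, 194, 188, 190] [493.0, 155.0, 13.0]
176 [343, 344, 347, 346, 342, 343, 360, 175, 266, 156, 170, 172, 174, 152, 155, 158, 177, 191, 187, 186, 187, 182, 188, 185] [530.0, 155.0, 214.0]
184 [353, 347, 349, 350, 349, 350, 355, 266, 280, 183, 166, 167, 170, 167, 15
[... 3463 characters left out ...]
46, 248, 246, 247, 247, 249, 244] [[553.2, 163.3, 70.0]]
top 224 [391, 309, 181, 173, 192, 174, 132, 133, 166, 218, 239, 248] [[540.8, 158.5, 70.0]]
top 230 [224, 223, 222, 192, 154, 145, 129, 131, 163, 201, 225, 225] [[528.5, 157.5, 70.0]]
top 236 [229, 226, 221, 200, 169, 143, 126, 143, 180, 211, 228, 229] [[516.1, 156.8, 70.0]]
top 242 [253, 247, 234, 207, 167, 136, 126, 159, 205, 237, 248, 245] [[503.8, 156.3, 70.0]]
top 248 [252, 246, 224, 186, 161, 128, 134, 167, 219, 250, 252, 253] [[491.6, 156.5, 70.0]]
top 254 [256, 247, 226, 188, 152, 129, 138, 186, 234, 258, 260, 260] [[479.4, 156.1, 70.0]]
top 260 [265, 259, 247, 250, 245, 243, 246, 249, 256, 263, 259, 261] [[467.2, 156.1, 70.0]]
```

View pics/s2.png

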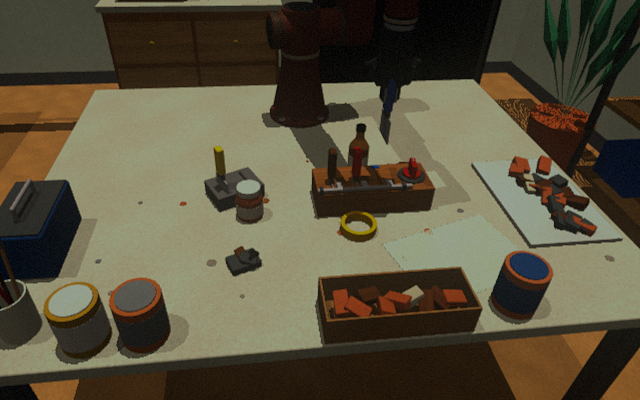

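The scene view shows the scraper held upright at (388,110) in the gripper, above the block.

Run:
```python
from h import *
z=np.load('pics/w2.npz');K,T=z['K'],z['T']
def plane(u,v,h):
    c=T[:3,:3]@np.array([(u-K[0,2])/K[0,0],-(v-K[1,2])/K[1,1],-1]); return np.round((T[:3,3]+c*(h-T[2,3])/c[2])*1000,1)
print(K.round(1).tolist())
for v in (144,152,160): print('mouth',plane(321.5,v,.07))
for v,h in ((184,.239),(192,.246),(204,.246)): print('blade',plane(321,v,h))
print('slot end',plane(321,137,.07),plane(321,140,.07))
go(512,155.5,235,0.6)
```

```text
[[277.1, 0.0, 321.6], [0.0, 277.1, 202.6], [0.0, 0.0, 1.0]]
mouth [536.5 154.3  70. ]
mouth [526.4 154.2  70. ]
mouth [516.1 154.2  70. ]
blade [530.9 154.6 239. ]
blade [527.2 154.5 246. ]
blade [518.6 154.5 246. ]
slot end [545.2 155.   70. ] [541.5 155.   70. ]
t 4.8 pos [499.4 155.2 308.7] yaw 0.46 w 17.4 F [ 0.1  0.3 -1.3] q6 1.73
move [12.8 -0.1 73.7] [-0.0011  0.0031 -0.0025]
```

Call:
move_arm --plan '[[[5, 12.8, 0, 0, -0.001, 0.003, -0.0025], [5, 12.8, 0, 40, -0.001, 0.003, -0.0025], [5, 12.8, 0, 80, -0.001, 0.003, -0.0025], [5, 12.8, 0, 105, -0.001, 0.003, -0.0025], [5, 12.8, 0, 112, -0.001, 0.003, -0.0025], [5, 12.8, 0, 118, -0.001, 0.003, -0.0025], [5, 12.8, 0, 124, -0.001, 0.003, -0.0025], [5, 12.8, 0, 124, -0.001, 0.003, -0.0025]]]'

```text
time: 5.8
tool_pos: [0.5123, 0.1567, 0.185]
tool_rot: [1.0, 0.006, 0.001, -0.0]
force: [0.2, 0.3, -1.6]
grip_width: 0.0175
grip_force: 59.3
```

```bash
python3 -c "
from h import *
go(512,155.2,135,0.6)"
```

```text
t 5.8 pos [512.3 156.7 185. ] yaw 0.71 w 17.5 F [ 0.2  0.3 -1.6] q6 1.72
move [-0.4  1.5 50. ] [-0.0005 -0.0012  0.0019]
```

Call:
move_arm --plan '[[[5, 0, 0, 8, 0, 0, 0], [5, 0, 0, 16, 0, 0, 0], [5, 0, 0, 24, 0, 0, 0], [5, 0, 0, 32, 0, 0, 0], [5, 0, 0, 38, 0, 0, 0], [5, 0, 0, 42, 0, 0, 0], [5, 0, 0, 45, 0, 0, 0], [5, 0, 0, 45, 0, 0, 0]]]'

```text
time: 6.8
tool_pos: [0.5118, 0.1567, 0.1395]
tool_rot: [1.0, 0.006, -0.0, -0.0]
force: [0.8, -0.0, -0.9]
grip_width: 0.0175
grip_force: 59.4
```

```bash
python3 -c "
from h import *
go(512,155.2,135,0.6)"
```

```text
t 6.8 pos [511.8 156.7 139.5] yaw 0.7 w 17.5 F [ 0.8 -0.  -0.9] q6 1.72
move [0.2 1.5 4.5] [-0.0003  0.0003  0.0018]
```

Sliding freely. Now the last few mm, watching for floor contact.

Call:
move_arm --plan '[[[5, 0, 0, 1.5, 0, 0, 0], [5, 0, 0, 3, 0, 0, 0], [5, 0, 0, 4.5, 0, 0, 0], [5, 0, 0, 5.5, 0, 0, 0], [5, 0, 0, 5.5, 0, 0, 0]]]'

```text
time: 7.42
tool_pos: [0.5121, 0.1567, 0.1349]
tool_rot: [1.0, 0.006, 0.0, -0.0]
force: [-2.0, -0.4, 3.9]
grip_width: 0.0178
grip_force: 60.1
```

Call:
move_arm --plan '[[[5, 0, 0, 1, 0, 0, 0], [5, 0, 0, 2, 0, 0, 0], [5, 0, 0, 2, 0, 0, 0]]]'

```text
time: 7.8
tool_pos: [0.5124, 0.1568, 0.1349]
tool_rot: [1.0, 0.006, 0.0, -0.0]
force: [-5.8, -0.8, 14.7]
grip_width: 0.0172
grip_force: 61.6
```

Fully seated (no more travel, 15 N). Release and rise.

Call:
move_arm --plan '[[[5, 0, 0, -1.5, 0, 0, 0], [45, 0, 0, -1.5, 0, 0, 0], [45, 0, 0, -1.5, 0, 0, 0], [45, 0, 0, -1.5, 0, 0, 0], [45, 0, 0, -15, 0, 0, 0], [45, 0, 0, -50, 0, 0, 0], [45, 0, 0, -100, 0, 0, 0], [45, 0, 0, -110, 0, 0, 0], [45, 0, 0, -110, 0, 0, 0]]]'

```text
time: 8.93
tool_pos: [0.5125, 0.1568, 0.2436]
tool_rot: [1.0, 0.006, 0.001, -0.0]
force: [-1.1, 0.3, 0.2]
grip_width: 0.0451
grip_force: 0.0
```

```bash
python3 -c "
from h import *
p,d,M=snap('top','t3'); P=pts(d,M); q,dw,Mw=snap('wrist','w3'); Q=pts(dw,Mw)
print('blue',rect(P,mask(p,*HUE['blue'])&(P[...,1]>.1)&(P[...,1]<.2),.15,.18)); print('red',rect(P,mask(p,0,8)&(P[...,1]<.12),.15,.18))
print('blue w',rect(Q,mask(q,*HUE['blue']),.15,.18))
print('knob w',rect(Q,mask(q,0,8)&(Q[...,1]>.2),.109,.125))
go(508,240.5,235,-175)"
```

```text
blue 0
red (153, array([ 666.9, -274.3]), array([ 27.5, 820.7]), 23.4, array([508.7,  90.4, 161.4]), array([842.6, 100.9, 166.3]))
blue w (37, array([506.2, 144.5]), array([13.6, 28.7]), 55.5, array([498.9, 147.8, 161. ]), array([521.9, 158.1, 163.1]))
knob w (651, array([506.6, 240.1]), array([14.4, 44.8]), 83.5, array([509.5, 238.9, 114.3]), array([529.2, 249.4, 116.3]))
t 9.03 pos [510.8 156.5 240.7] yaw 0.7 w 45.1 F [-0.5  0.7 -0.1] q6 1.72
move [ -1.8 -84.1   5.7] [4.1000e-03 1.0000e-04 3.0666e+00]
```

View pics/w3.png

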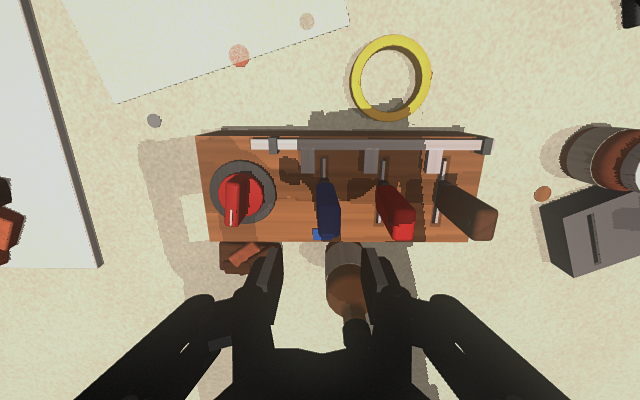

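The wrist view shows the blue scraper seated at (328,205), level with the red tool at (395,210). The knob bar at (236,198) is already turned slightly clockwise. Go to the knob, turning the wrist the other way to make room for its turn.

Call:
move_arm --plan '[[[45, 0, -20, 0, 0, 0, -0.18], [45, 0, -50, 0, 0, 0, -0.36], [45, -3, -85, 0, 0, 0, -0.54], [45, -3, -85, 0, 0, 0, -0.72], [45, -3, -85, 0, 0, 0, -0.9], [45, -3, -85, 0, 0, 0, -1.08], [45, -3, -85, 0, 0, 0, -1.26], [45, -3, -85, 0, 0, 0, -1.44], [45, -3, -85, 0, 0, 0, -1.62], [45, -3, -85, 0, 0, 0, -1.8]]]'

```text
time: 10.28
tool_pos: [0.5064, 0.2411, 0.2394]
tool_rot: [0.614, 0.789, -0.002, -0.002]
force: [-0.6, 0.4, -0.4]
grip_width: 0.0449
grip_force: 0.0
```

```bash
python3 -c "
from h import *
go(507,241.3,200,173.5)"
```

```text
t 10.28 pos [506.4 241.1 239.4] yaw 104.17 w 44.9 F [-0.6  0.4 -0.4] q6 0.07
move [ 0.   0.8 39.4] [-0.0043 -0.003  -1.2099]
```

Call:
move_arm --plan '[[[45, 0, 0.8, 6, 0, 0, -0.18], [45, 0, 0.8, 12, 0, 0, -0.36], [45, 0, 0.8, 18, 0, 0, -0.54], [45, 0, 0.8, 24, -0.004, -0.003, -0.72], [45, 0, 0.8, 30, -0.004, -0.003, -0.9], [45, 0, 0.8, 36, -0.004, -0.003, -1.08], [45, 0, 0.8, 39, -0.004, -0.003, -1.21], [45, 0, 0.8, 39, -0.004, -0.003, -1.21]]]'

```text
time: 11.28
tool_pos: [0.507, 0.2413, 0.2005]
tool_rot: [0.06, 0.998, -0.0, -0.0]
force: [0.6, -0.6, -0.9]
grip_width: 0.0449
grip_force: 0.0
```

```bash
python3 -c "
from h import *
q,dw,Mw=snap('wrist','w4'); Q=pts(dw,Mw)
print('knob w',rect(Q,mask(q,0,8)&(Q[...,1]>.2)&(Q[...,1]<.28)&(Q[...,0]>.47),.109,.125))
go(507,241.3,113,173.5)"
```

```text
knob w (883, array([505.3, 240.7]), array([13.7, 45.1]), 82.6, array([504.2, 240.4, 114.4]), array([528.1, 249.8, 117.1]))
t 11.32 pos [507.4 241.4 201.2] yaw 173.03 w 45.1 F [-0.6 -0.   0.3] q6 -1.13
move [ 0.5 -0.2 88.2] [ 0.0003  0.0009 -0.0081]
```

View pics/w4.png

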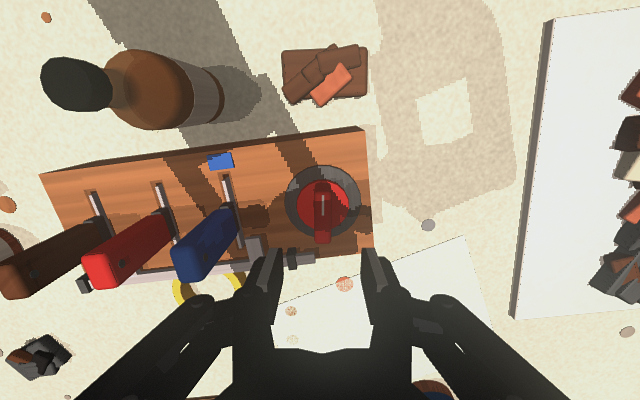

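The wrist view shows the red bar (323,210) centred and aligned between the fingers (275 and 370), with the blue handle (207,243) well clear. Descend and grip the knob.

Call:
move_arm --plan '[[[45, 0, 0, 35, 0, 0, 0], [45, 0, 0, 65, 0, 0, 0], [45, 0, 0, 82, 0, 0, 0], [45, 0, 0, 87, 0, 0, 0], [45, 0, 0, 87, 0, 0, 0], [2, 0, 0, 87, 0, 0, 0], [2, 0, 0, 87, 0, 0, 0], [2, 0, 0, 87, 0, 0, 0], [2, 0, 0, 87, 0, 0, 0], [2, 0, 0, 87, 0, 0, 0]]]' --force 50

```text
time: 12.58
tool_pos: [0.5099, 0.2417, 0.1177]
tool_rot: [0.059, 0.998, 0.001, 0.003]
force: [-1.2, -2.9, 5.8]
grip_width: 0.0131
grip_force: 51.6
```

```bash
python3 -c "
from h import *
go(507,241.3,113,173.5-75)"
```

```text
t 12.57 pos [509.9 241.7 117.7] yaw 173.18 w 13.1 F [-1.2 -2.9  5.8] q6 -1.13
move [ 2.9 -0.7  4.7] [0.0056 0.0044 1.3034]
```

Call:
move_arm --plan '[[[2, 0, 0, 0, 0, 0, 0.12], [2, 0, 0, 0, 0, 0, 0.26], [2, 0, 0, 0, 0, 0, 0.4], [2, 0, 0, 0, 0, 0, 0.54], [2, 0, 0, 0, 0, 0, 0.68], [2, 0, 0, 0, 0, 0, 0.82], [2, 0, 0, 0, 0, 0, 0.96], [2, 0, 0, 0, 0, 0, 1.1], [2, 0, 0, 0, 0, 0, 1.15], [2, 0, 0, 0, 0, 0, 1.15]]]'

```text
time: 13.82
tool_pos: [0.5082, 0.2394, 0.1177]
tool_rot: [0.593, 0.805, -0.001, 0.002]
force: [-5.9, -9.3, 11.6]
grip_width: 0.0126
grip_force: 52.4
```

```bash
python3 -c "
from h import *
go(507,241.3,113,173.5-75); print(np.round(ctrl.read_state()['torque'],2))"
```

```text
t 13.82 pos [508.2 239.4 117.7] yaw 107.32 w 12.6 F [-5.9 -9.3 11.6] q6 0.02
move [ 2.2 -0.5  4.7] [0.0002 0.0047 0.1539]
[-1.59  0.89  0.03]
```

Call:
move_arm --plan '[[[2, 0, 0, 0, 0, 0, 0.06], [2, 0, 0, 0, 0, 0, 0.12], [2, 0, 0, 0, 0, 0, 0.17], [2, 0, 0, 0, 0, 0, 0.22], [2, 0, 0, 0, 0, 0, 0.22]]]'

```text
time: 14.45
tool_pos: [0.5078, 0.2394, 0.1178]
tool_rot: [0.674, 0.739, -0.002, 0.003]
force: [-6.9, -8.3, 12.8]
grip_width: 0.0132
grip_force: 81.5
```

```bash
python3 -c "
from h import *
go(507,241.3,113,173.5-75); s=ctrl.read_state();print(np.round(s['torque'],2),np.round(s['joint_torque'],2))"
```

```text
t 14.45 pos [507.8 239.4 117.8] yaw 95.29 w 13.2 F [-6.9 -8.3 12.8] q6 0.23
move [ 2.  -0.7  4.7] [ 0.0006  0.0072 -0.056 ]
[-1.51  1.11  2.21] [  0.59 -31.09 -26.09   2.72  -2.69   2.25]
```

The torque jumped to 2.2 N m, so the knob is at its stop. Release, rise and check.

Call:
move_arm --plan '[[[45, 0, 0, 0, 0, 0, 0], [45, 0, 0, 0, 0, 0, 0], [45, 0, 0, 0, 0, 0, 0], [45, 0, 0, -15, 0, 0, 0], [45, 0, 0, -50, 0, 0, 0], [45, 0, 0, -100, 0, 0, 0], [45, 0, 0, -130, 0, 0, 0], [45, 0, 0, -130, 0, 0, 0]]]'

```text
time: 15.45
tool_pos: [0.5109, 0.2426, 0.2512]
tool_rot: [0.678, 0.735, 0.006, 0.003]
force: [0.6, 0.4, 0.1]
grip_width: 0.0449
grip_force: 0.0
```

```bash
python3 -c "
from h import *
q,dw,Mw=snap('wrist','w5'); Q=pts(dw,Mw)
print('knob w',rect(Q,mask(q,0,8)&(Q[...,1]>.2)&(Q[...,1]<.28)&(Q[...,0]>.47),.109,.125))
print('blue',rect(Q,mask(q,*HUE['blue']),.15,.18))
p,d,M=snap('top','t5')
a=cv2.imread('pics/top0.png')[180:310,150:460];b=cv2.imread('pics/t5.png')[180:310,150:460]
cv2.imwrite('pics/v5.png',np.vstack([q[:,:,::-1][:,:620],np.zeros((4,620,3),np.uint8),np.hstack([a,b])]))"
```

```text
knob w (595, array([505.7, 241.3]), array([14. , 44.7]), 10.2, array([506. , 241.4, 114.4]), array([515.5, 263.8, 116.5]))
blue (481, array([508.7, 151.3]), array([26.9, 17.6]), 0.7, array([506.6, 153.4, 161.2]), array([522.1, 159.9, 163.2]))
```

View pics/v5.png

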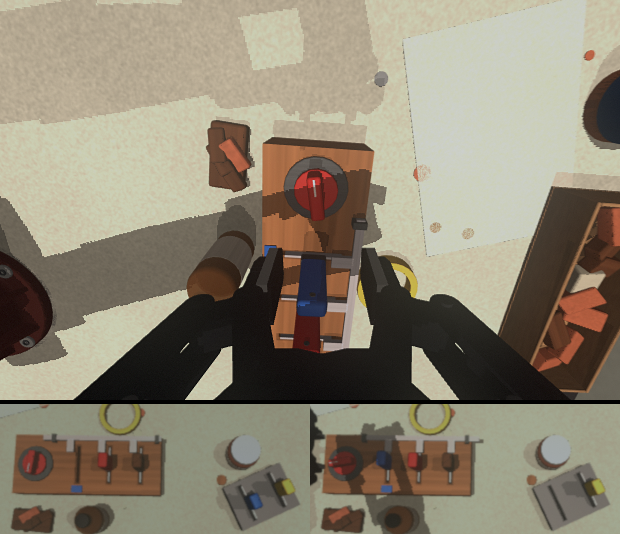

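The last view shows the bar at −80° to the block, which is the 1.4 rad stop, with the teeth over the blades. The blue tool is at home height (161 mm), and nothing else has moved in the before/after top views.

```bash
python3 -c "
from rig import ctrl
print(ctrl.close_job())"
```

```text
the job is handed in; nothing more can be done
None
```

The blue scraper is fully home in the free slot, the knob is turned clockwise to its stop with the bar locked, nothing else moved in the before/after views, and the job is handed in at about 15.5 s.

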